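Crimp the cap of a serum bottle at the bench crimper

ROBOT

A 6-joint arm with a two-finger parallel gripper is mounted at the origin on the work surface. World frame = base frame: x ahead of the robot, y to its left, z up, the work surface at z = 0. Lengths are in m, angles in rad, forces in N, time in s.
With the tool pointing down it reaches from about 0.3 to 0.825 m from the base axis. Payload 5.4 kg.
Tool frame: the origin (TCP) lies between the finger pads, 19 mm behind the fingertips; this is the grasp point; z points along the fingers, y is the line along which they close (so a half turn about z gives the same grasp; the last joint's range is limited). The gripper opens to 92 mm and grips with 3 to 60 N. Pads are 20 mm wide; open, the fingers measure 128 mm over their backs; the gripper's body (75 mm by 189 mm) begins 69 mm behind the grasp point.
Start: joints at [-1.381, 0.158, 1.597, -0, 1.386, -0.21], TCP at [0.224, -0.53, 0.233] pointing down, gripper open.
Joint ranges: [-2.91, 2.91], [-0.94, 2.29], [0.18, 2.7], [-1.29, 4.43], [0.17, 2.64], [-3, 3]. Speed limits (rad/s): [2.57, 2.57, 3.14, 3.14, 3.14, 3.14].

INTERFACE

Orientations are given as a unit quaternion [w, x, y, z].
In Python, from bench import r, cam, telemetry, hand_in gives the robot as it stands (r), with the cameras (cam), the readings (telemetry) and the job as plain functions.
- The arm moves only by the shell command python3 jog.py 'ROWS' [FORCE]. ROWS is a JSON list of rows, 1 to 5 of them, each of 7 numbers: the finger opening in m, then dx, dy, dz in m, then a rotation vector rx, ry, rz in rad; each row shifts and turns the commanded pose from where the row before left it, along the tool's axes as they then stand; what a row does not reach is not made up. A row lasts 1/10 s, in which the tool goes at most 0.05 m and 0.15 rad, less where a joint would pass 70% of its speed; a pose out of reach is approached as far as the arm can. The fingers move at their own pace and stop on an object; FORCE is the grip in N (left out, the last holds). Time passes only in rows, so rows that do not move let the fingers close. It prints the time, the measured TCP pose, the force, the opening and the grip force at its end.
- telemetry.state(): the state, without advancing time (a new reading comes with each control period).
- cam.grab_frame(name): name is "scene" or "top" or "wrist"; returns the picture (420x560x3 uint8, red, green, blue); there is no depth.
- cam.camera_model(name): a dict with "fx", "fy", "cx", "cy" (pixels), "camera_from_world" (4x4, takes a point from world to camera coordinates). Camera axes: x right, y down, z forward; pixel columns grow to the right and rows downward; lengths in m; the calibration is good to about 2 mm. A picture is of the moment at which its call begins: read the wrist's pose just before it. camera_model takes no time and is no camera call; for the wrist camera it gives the pose at the moment of the call.
- hand_in(): hands the job in; it is judged then, once.
The state is a dict: "t": time; "q": joint angles; "qd": joint speeds; "joint_efforts": joint torques, N m; "tcp_pos": TCP position; "tcp_rot": TCP orientation; "force": force on the tool from outside, world axes, zero at the start; "ft_torque": the same for the moment, N m; "finger_gap": finger opening in m; "grip_force": force on a finger pad.
Only numpy, scipy, OpenCV 4.12 (cv2) and the standard library are available. Lean on these libraries where they do the work, as an engineer would, in place of code of your own. Each camera call takes 0.05 s, during which the arm holds its last target. There are 200 camera calls.

TASK

Seal the bottle that stands on the bench with an aluminium cap on it: stand it on the crimper's anvil, back against the locating vee and upright, let go of it, then pull the lever down to its stop and ease it back up slowly, never letting it fly, until it is fully home. Then take the bottle out and set it upright in the steel tray with the two finished bottles, without dropping it or disturbing anything else.

Things in the scene. Friction and masses are not known exactly. Their poses are not given: they have to be found in the camera images.
- bottle: The bottle to seal: 100 ml amber glass, paper band, flat bright aluminium cap; the only capped one of its kind outside the tray. 130 g (+-30 %). Body 52 mm across up to 60 mm height, then a shoulder to a 19 mm neck; cap 21 mm across, from 82 to 95 mm height. Origin: centre of its underside, z up its axis; it stands upright on the bench.
- crimper: Grey bench-top crimper, fixed. Origin on the bench under the axis of anvil and head; x points from its open front to its back (yaw 0: front faces the robot), z up. Base plate 20 mm high, x -100 to 160 mm, 160 mm wide. Column: x 92 to 138 mm, 60 mm wide. Head above: x -22 to 140 mm, 62 mm wide, 200 to 280 mm above the bench.
- anvil (a point): Centre of the steel anvil disc's top, 68 mm across, 30 mm above the bench: the middle of the bottle's foot belongs here. Axes as the crimper's. Behind it two plates, 12 mm higher than the anvil, make an upright 90 degree vee open to the front: a bottle pushed to the crimper's +x until it touches both plates is centred within 1 mm.
- bell (a point): Centre of the lower edge of the crimping bell, the steel cup hanging from the head on the ram: 37 mm across, mouth 28 mm, 151 mm above the bench with the lever home (26 mm over the cap of a bottle on the anvil). A tool pointing straight down meets bell and head: bottles go in and out from the front with the tool tilted 35 to 45 degrees.
- lever (a joint): Turn of the crimper's lever (rad): 0 = home, raised; 1.15 = down at its stop. A spring returns it: the handle needs about 2 N to start and 12 to 14 N at the stop, and the lever flies up if let go there. The ram and bell are geared to it and go down 34.8 mm per rad (40 mm in all).
- lever_pivot (a point): Point on the lever's axis (which is parallel to the crimper's y), 235 mm above the bench and 140 mm to the crimper's +y side of its centre, level sideways with the middle of the handle.
- lever_grip (a point): Middle of the lever's handle: light grey bar 24 mm thick, 93 mm long, parallel to the crimper's y; the 14 mm steel arm lies 55 mm from this point towards the head. 165 mm from the pivot: at home 133 mm in front (-x) of and 97 mm above it, at the stop 143 mm in front and 82 mm below, on an arc that bulges to the front (-x).
- plunger (a joint): Push-in (m) of the sprung plunger inside the bell: 0 = free; the cap of a bottle standing on the anvil pushes it in about 8 mm (8 N) when the lever is at its stop.
- tray: Shallow steel tray, fixed, 200 mm (its x) by 220 mm (its y), rim 18 mm high, walls and floor 3 mm. Origin at the centre of its underside. The finished bottles stand in the -y half; the +y half is free (middle of the free half: y +50 mm).
- done1: Finished bottle in the tray, same shape as the bottle; origin at the centre of its underside.
- done2: The other finished bottle in the tray, alike.
- empty: Bystander on the bench: a bottle of the same glass and size but without a cap (bare neck, 82 mm high); origin at the centre of its underside.
- reagent: Bystander on the bench: a slim screw-capped reagent bottle, 40 mm across and 100 mm high; origin at the centre of its underside.
- slidebox: Bystander: grey slide box, 85 x 100 x 36 mm, lying between the robot and the bottles; origin at the centre of its underside.
- tally: Bystander: small steel tally counter, 44 mm across, 24 mm high, lying beyond the crimper's lever side; origin at the centre of its underside.

How it is judged:
By the outcome, as a careful person would: the job done as asked, in the order asked, and still so for the second after the job is handed in, with the robot touching nothing.
It also fails if it takes over 72 s, if anything falls off the work surface, if the arm or the gripper's body presses on something with over 40 N, if the wrist force passes 120 N, or if a joint passes its speed limit or range.

## Working session

There is one attempt and no reset: what is moved stays moved. The work goes in short steps, Python scripts to look and compute and a shell command to move; the robot and the scene stay as the last step left them, time stands still between calls to the robot, and variables do not carry over. Pictures are saved under pics/ and viewed, at most 13 in all, crops included, and the job is handed in when it is done.

```bash
ls; mkdir -p pics
python3 - <<'E'
from bench import r, cam, telemetry, hand_in
import cv2,numpy as np
print(telemetry.state())
for n in("scene","top"):
    cv2.imwrite(f"pics/{n}0.png",cam.grab_frame(n)[:,:,::-1]); m=cam.camera_model(n);print(n,m["fx"],m["cx"],m["cy"],np.round(m["camera_from_world"],3).tolist())
E
```

```text
bench.py
jog.py
pics
{'t': 0.0, 'q': array([-1.38108383e+00,  1.59058336e-01,  1.59823094e+00,  1.90929372e-06,
        1.38619662e+00, -2.10119931e-01]), 'qd': array([ 1.57933745e-04, -1.06114856e-03,  8.96054387e-04, -5.25834572e-04,
        1.23595322e-05, -6.28700518e-04]), 'joint_efforts': array([-7.57718453e-05, -3.85575449e+01, -3.22104585e+01,  7.00261281e-02,
        3.79418931e-02, -1.27414055e-04]), 'tcp_pos': array([ 0.22368269, -0.52906322,  0.23231433]), 'tcp_rot': array([-9.46558389e-04,  9.80082816e-01,  1.98586951e-01,  1.05970600e-05]), 'force': array([ 0.06126108, -0.55185209,  0.62264266]), 'ft_torque': array([-0.00523216,  0.04983795,  0.06750482]), 'grip_force': 0.0, 'finger_gap': 0.09180074299341703}
scene 476.5474607310775 276.515511341642 211.4262039808057 [[-0.762, 0.648, -0.019, 0.437], [0.503, 0.572, -0.648, -0.127], [-0.409, -0.504, -0.761, 1.896], [0.0, 0.0, 0.0, 1.0]]
top 386.8142478600493 282.56309668594025 211.97340320149075 [[0.001, -1.0, 0.011, -0.045], [-0.991, -0.002, -0.133, 0.563], [0.133, -0.01, -0.991, 1.341], [0.0, 0.0, 0.0, 1.0]]
```

View pics/scene0.png

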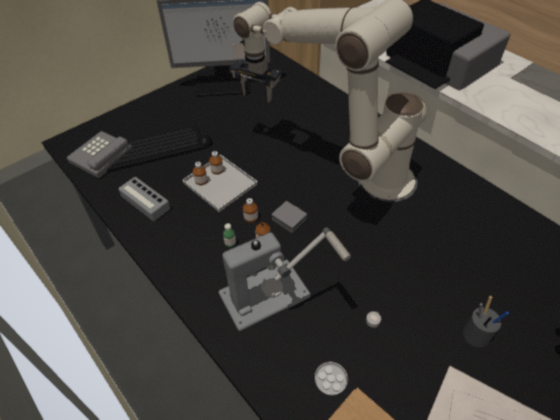

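View pics/top0.png

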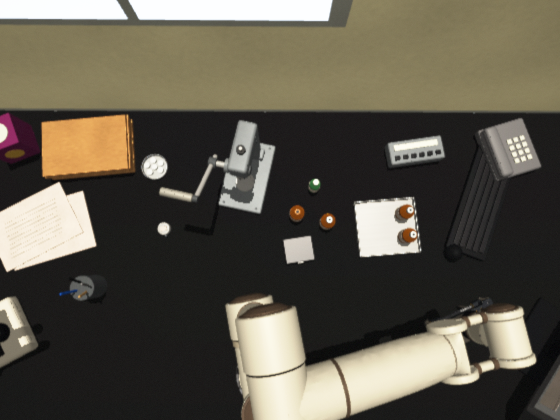

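The scene picture shows the tray with two bottles at (208,168), the capped bottle near (250,208), the empty one near (262,232), the reagent bottle at (229,235), the crimper at (265,275) and its lever handle at (338,245). In the top picture the capped bottle is at (328,221), the empty at (297,213), and the crimper near (245,175), turned. I'll enlarge both.

Run:
```python
import cv2
a=cv2.imread("pics/top0.png")[110:275,150:350];cv2.imwrite("pics/tc.png",cv2.convertScaleAbs(cv2.resize(a,None,fx=3.6,fy=3.6,interpolation=cv2.INTER_CUBIC),alpha=1.3,beta=25))
a=cv2.imread("pics/scene0.png")[140:340,175:365];cv2.imwrite("pics/sc.png",cv2.convertScaleAbs(cv2.resize(a,None,fx=3,fy=3,interpolation=cv2.INTER_CUBIC),alpha=1.3,beta=25))
```

```text
(no output)
```

View pics/tc.png

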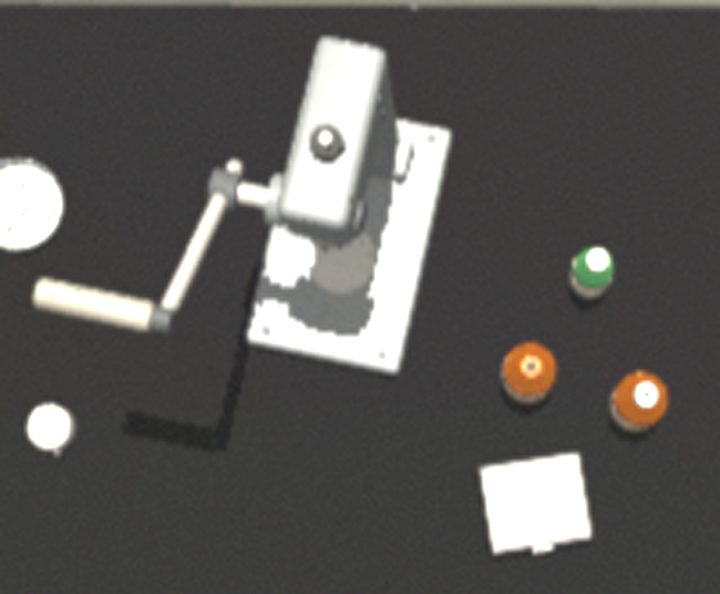

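View pics/sc.png

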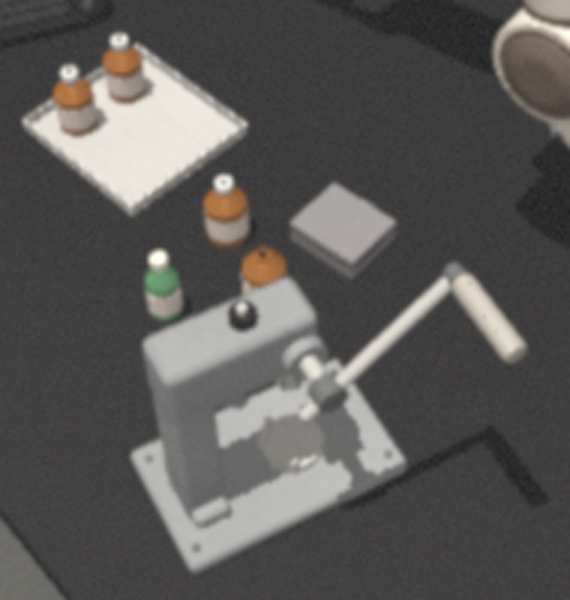

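The crops show the capped bottle's cap at (646,394) in the top crop and (224,181) in the scene crop, the base plate's corners at (250,340), (398,371) and (450,130) in the top crop and (405,463), (195,570) and (133,457) in the scene crop, and the handle from (38,293) to (160,318) in the top crop.

```bash
cat > h.py <<'E'
import numpy as np
from bench import r, cam, telemetry, hand_in
from scipy.optimize import least_squares
from scipy.spatial.transform import Rotation as R
M={n:cam.camera_model(n) for n in("scene","top")}
def proj(m,P):
    P=np.atleast_2d(P);T=m["camera_from_world"];c=P@T[:3,:3].T+T[:3,3]
    return np.c_[m["fx"]*c[:,0]/c[:,2]+m["cx"],m["fy"]*c[:,1]/c[:,2]+m["cy"]]
def tri(obs):  # [(model,uv)]
    s=least_squares(lambda p:np.concatenate([proj(m,p)[0]-uv for m,uv in obs]),[.5,0,.1]);return s.x,abs(s.fun).max()
def onz(m,uv,z):
    s=least_squares(lambda p:proj(m,[p[0],p[1],z])[0]-uv,[.5,0]);return s.x
T=lambda x,y:np.array([150+x/3.6,110+y/3.6]);S=lambda x,y:np.array([175+x/3,140+y/3])
E
python3 - <<'E'
from h import *
t,s=M["top"],M["scene"]
for n,a,b in[("cap",T(646,394),S(224,183)),("empty top",T(531,367),S(264,253)),("reagent",T(598,259),S(159,260)),("handle far",T(40,293),S(515,352)),("handle near",T(152,317),S(462,280)),("knob",T(326,140),S(243,313)),
 ("tray1",(355,201),S(25,122)),("tray2",(417,197),S(140,45)),("tray3",(421,254),S(245,125)),("tray4",(358,258),S(132,213)),("done1",(409,210),S(69,73)),("done2",(412,236),S(120,40))]:
    p,e=tri([(t,a),(s,b)]);print(n,p.round(4),round(e,2))
C=np.array([[-.1,.08],[-.1,-.08],[.16,-.08],[.16,.08]])
O=[(t,0,T(250,340)),(t,1,T(398,371)),(t,2,T(450,130)),(s,0,S(405,463)),(s,3,S(195,570)),(s,2,S(133,457))]
def f(p):
    c,sn=np.cos(p[2]),np.sin(p[2]);W=np.c_[C@np.array([[c,sn],[-sn,c]])+p[:2],np.full(4,.02)]
    return np.concatenate([proj(m,W[i])[0]-uv for m,i,uv in O])
q=least_squares(f,[.65,.1,-.2]);print("crimper",q.x,q.fun.round(1))
print([onz(m,uv,.02).round(4).tolist() for m,i,uv in O])
x,y,w=q.x;Rz=R.from_euler('z',w).as_matrix()
for n,P in[("anvil",[0,0,.03]),("grip",[None]*3)]:
    pass
E
```

```text
cap [ 0.5285 -0.2028  0.0928] 0.58
empty top [ 0.5556 -0.0943  0.0825] 0.52
reagent [ 0.6584 -0.1582  0.0946] 0.64
handle far [0.58   0.3006 0.3318] 0.38
handle near [0.5604 0.213  0.3334] 0.69
knob [0.716  0.0842 0.2906] 0.57
tray1 [ 0.6321 -0.3283  0.145 ] 20.06
tray2 [ 0.5523 -0.4328  0.1954] 18.45
tray3 [ 0.3618 -0.5463 -0.1603] 22.16
tray4 [ 0.4554 -0.4172 -0.2302] 17.61
done1 [ 0.5623 -0.4766  0.0983] 0.01
done2 [ 0.4745 -0.4849  0.0954] 0.44
crimper [ 0.67221302  0.09357356 -0.18798625] [-2.1  0.9  0.3  0.5 -0.5 -1.   1.1 -1.1 -0.7  0.4 -2.  -1.1]
[[0.5921, 0.1835], [0.561, 0.0347], [0.8106, -0.0166], [0.5944, 0.1917], [0.842, 0.1425], [0.8118, -0.0073]]
```

```bash
cat >> h.py <<'E'
def pose(psi,tilt,flip=0):
    """tool z forward/down at yaw psi, tilt from vertical (deg); y horizontal at psi-90deg; flip turns about z by deg"""
    a=np.radians(tilt);z=np.array([np.sin(a)*np.cos(psi),np.sin(a)*np.sin(psi),-np.cos(a)])
    y=np.array([np.sin(psi),-np.cos(psi),0]);x=np.cross(y,z)
    return R.from_matrix(np.c_[x,y,z])*R.from_euler('z',flip,degrees=True)
def rows(p,Rt,n,start=None):
    if start is None:
        s=telemetry.state();start=(s["tcp_pos"],R.from_quat(np.roll(s["tcp_rot"],-1)))
    p0,R0=start;d=R0.inv().apply(np.array(p)-p0);w=(R0.inv()*Rt).as_rotvec()
    Q=R.from_rotvec(w/n).as_matrix();A=sum(np.linalg.matrix_power(Q,k) for k in range(n))
    t=np.linalg.solve(A,d);print(n,"x",np.round(t,4).tolist(),np.round(w/n,4).tolist());return (np.array(p),Rt)
def axis(psi,tilt):return pose(psi,tilt).as_matrix()[:,2]
E
python3 - <<'E'
from h import *
t,s=M["top"],M["scene"]
L=[]
for n,a,b in[("pp",(355,201),S(132,213)),("pm",(417,197),S(25,122)),("mm",(421,254),S(140,45)),("mp",(358,258),S(245,125))]:
    p,e=tri([(t,a),(s,b)]);print(n,p.round(4),round(e,2),onz(t,a,.018).round(4));L.append(p)
print("tray",np.mean(L,0))
print("box",onz(t,T(535,503),.036))
psi=-.25;b=np.array([.5285,-.2028,.036])
st=rows(b-.13*axis(psi,45),pose(psi,45),10)
rows(b,pose(psi,45),4,st)
E
```

```text
pp [ 0.6046 -0.3071  0.0057] 1.38 [ 0.6062 -0.3083]
pm [ 0.6189 -0.5353  0.0049] 1.93 [ 0.6215 -0.5354]
mm [ 0.4144 -0.5426  0.0105] 0.2 [ 0.4147 -0.5403]
mp [ 0.4024 -0.3165  0.0165] 0.92 [ 0.4003 -0.314 ]
tray [ 0.51007377 -0.42536829  0.00938908]
box [ 0.42879748 -0.10122634]
10 x [0.0215, -0.0337, 0.0178] [-0.0257, 0.0757, 0.0615]
4 x [-0.0, 0.0, 0.0325] [0.0, 0.0, 0.0]
```

```bash
A='[0.092,0.0215,-0.0337,0.0178,-0.0257,0.0757,0.0615]'
python3 jog.py '[[0.092,0.0215,-0.0337,0.0178,-0.0257,0.0757,0.0615],[0.092,0.0215,-0.0337,0.0178,-0.0257,0.0757,0.0615],[0.092,0.0215,-0.0337,0.0178,-0.0257,0.0757,0.0615],[0.092,0.0215,-0.0337,0.0178,-0.0257,0.0757,0.0615],[0.092,0.0215,-0.0337,0.0178,-0.0257,0.0757,0.0615]]'
python3 jog.py '[[0.092,0.0215,-0.0337,0.0178,-0.0257,0.0757,0.0615],[0.092,0.0215,-0.0337,0.0178,-0.0257,0.0757,0.0615],[0.092,0.0215,-0.0337,0.0178,-0.0257,0.0757,0.0615],[0.092,0.0215,-0.0337,0.0178,-0.0257,0.0757,0.0615],[0.092,0.0215,-0.0337,0.0178,-0.0257,0.0757,0.0615]]'
python3 jog.py '[[0.092,0,0,0,0,0,0]]'
python3 - <<'E'
from h import *
import cv2
m=cam.camera_model("wrist");print(telemetry.state()["q"].round(3));cv2.imwrite("pics/w1.png",cam.grab_frame("wrist")[:,:,::-1])
np.save("w1.npy",m["camera_from_world"]);print(m["fx"],m["cx"],m["cy"],np.linalg.inv(m["camera_from_world"])[:3,3])
print(proj(m,[.5285,-.2028,.095]),proj(m,[.5285,-.2028,0]))
E
```

```text
t: 0.6
tcp_pos: [0.2941, -0.3375, 0.1552]
tcp_rot: [0.025, 0.979, 0.041, 0.198]
force: [-0.2, 0.4, 0.3]
finger_gap: 0.0916
grip_force: 0.0
t: 1.1
tcp_pos: [0.44, -0.1802, 0.1282]
tcp_rot: [0.049, 0.916, -0.117, 0.381]
force: [1.3, -1.0, 0.2]
finger_gap: 0.0919
grip_force: 0.0
t: 1.2
tcp_pos: [0.4408, -0.1732, 0.1253]
tcp_rot: [0.044, 0.918, -0.111, 0.379]
force: [-1.5, 0.0, -1.4]
finger_gap: 0.0918
grip_force: 0.0
[-0.959 -0.548  2.61   0.894  0.642  0.233]
304.212505852369 280.15345453714144 207.94446948659123 [ 0.38958807 -0.16026882  0.28707223]
[[291.70723941 164.86845344]] [[289.05376287 219.60703555]]
```

View pics/w1.png

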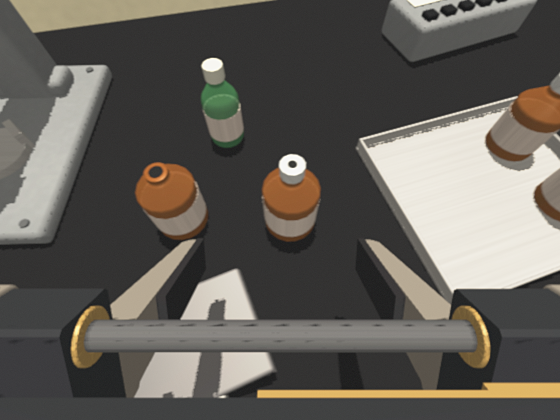

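The wrist view shows the bottle's cap at (292,165), just where the triangulated position projects (291.7,164.9). The fingers are either side of it, the empty bottle is at (170,200), and the slide box lies underneath.

Run:
```python
from h import *
psi=-.25;b=np.array([.5285,-.2028,.036])
st=rows(b-.10*axis(psi,45),pose(psi,45),2)
rows(b,pose(psi,45),4,st)
```

```text
2 x [0.0005, 0.0019, 0.0145] [-0.0027, 0.001, 0.0028]
4 x [0.0, -0.0, 0.025] [0.0, 0.0, 0.0]
```

```bash
python3 jog.py '[[0.092,0.0005,0.0019,0.0145,-0.0027,0.001,0.0028],[0.092,0.0005,0.0019,0.0145,-0.0027,0.001,0.0028],[0.092,0,0,0.025,0,0,0],[0.092,0,0,0.025,0,0,0]]'
python3 jog.py '[[0.092,0,0,0.025,0,0,0],[0.092,0,0,0.025,0,0,0],[0.092,0,0,0,0,0,0]]'
python3 - <<'E'
from h import *
s=telemetry.state();print(s["q"].round(3));print(R.from_quat(np.roll(s["tcp_rot"],-1)).as_matrix().round(3))
rows([.5285,-.2028,.036],pose(-.25,45),2)
E
```

```text
t: 1.65
tcp_pos: [0.4943, -0.2025, 0.0738]
tcp_rot: [0.052, 0.915, -0.119, 0.381]
force: [-0.1, -0.7, 1.5]
finger_gap: 0.0916
grip_force: 0.0
t: 1.95
tcp_pos: [0.5278, -0.2102, 0.0358]
tcp_rot: [0.049, 0.916, -0.12, 0.379]
force: [-0.3, 0.9, -1.0]
finger_gap: 0.0921
grip_force: 0.0
[-0.794  0.109  2.343  1.624  0.368 -0.453]
[[ 0.684 -0.257  0.683]
 [-0.182 -0.966 -0.182]
 [ 0.707 -0.    -0.708]]
2 x [-0.0003, -0.0036, -0.0005] [0.0035, 0.0004, -0.0037]
```

```bash
python3 jog.py '[[0.092,0,-0.007,0,0,0,0],[0.092,0,0,0,0,0,0],[0.04,0,0,0,0,0,0],[0.04,0,0,0,0,0,0],[0.04,0,0,0,0,0,0]]' 25
python3 jog.py '[[0.04,0,0,0,0,0,0],[0.04,0,0,0,0,0,0]]'
python3 - <<'E'
from h import *
w=-.2;print(M["top"] is not None)
p=telemetry.state()["tcp_pos"];an=np.array([.6725,.0925,0])
f=np.array([np.cos(w),np.sin(w),0])
c=p+[0,0,.12];st=rows(c,pose(-.25,45),3)
q=an-.24*f+[0,0,.10];st=rows(q,pose(w,45),8,st)
print(p,q)
E
```

```text
t: 2.45
tcp_pos: [0.53, -0.2019, 0.0391]
tcp_rot: [0.051, 0.915, -0.118, 0.381]
force: [0.5, 0.0, -0.5]
finger_gap: 0.07
grip_force: 0.0
t: 2.65
tcp_pos: [0.5299, -0.2018, 0.0384]
tcp_rot: [0.05, 0.916, -0.118, 0.381]
force: [0.3, -1.3, 0.5]
finger_gap: 0.0544
grip_force: 0.8
True
3 x [0.0283, 0.0001, -0.0282] [0.0024, -0.001, -0.0014]
8 x [-0.02, -0.039, -0.0096] [0.0044, 0.0, -0.0044]
[ 0.52987687 -0.20176388  0.03842596] [0.43728402 0.14018064 0.1       ]
```

```bash
python3 jog.py '[[0.04,0,0,0,0,0,0],[0.04,0,0,0,0,0,0],[0.04,0.0283,0,-0.0282,0,0,0],[0.04,0.0283,0,-0.0282,0,0,0],[0.04,0.0283,0,-0.0282,0,0,0]]' 25
python3 - <<'E'
from h import *
w=-.2;an=np.array([.6725,.0925,0]);f=np.array([np.cos(w),np.sin(w),0])
rows(an-.20*f+[0,0,.13],pose(w,45),8)
E
```

```text
t: 3.15
tcp_pos: [0.5312, -0.199, 0.1258]
tcp_rot: [0.045, 0.916, -0.116, 0.382]
force: [0.4, 0.4, -1.1]
finger_gap: 0.0511
grip_force: 25.0
8 x [-0.011, -0.0388, -0.0116] [0.0039, -0.0005, -0.005]
```

```bash
python3 jog.py '[[0.04,-0.011,-0.0388,-0.0116,0.004,0,-0.005],[0.04,-0.011,-0.0388,-0.0116,0.004,0,-0.005],[0.04,-0.011,-0.0388,-0.0116,0.004,0,-0.005],[0.04,-0.011,-0.0388,-0.0116,0.004,0,-0.005],[0.04,-0.011,-0.0388,-0.0116,0.004,0,-0.005]]'
python3 jog.py '[[0.04,-0.011,-0.0388,-0.0116,0.004,0,-0.005],[0.04,-0.011,-0.0388,-0.0116,0.004,0,-0.005],[0.04,-0.011,-0.0388,-0.0116,0.004,0,-0.005],[0.04,0,0,0,0,0,0],[0.04,0,0,0,0,0,0]]'
python3 - <<'E'
from h import *
import cv2
s=telemetry.state();print(s["q"].round(3),s["grip_force"],s["tcp_pos"])
m=cam.camera_model("wrist");cv2.imwrite("pics/w2.png",cam.grab_frame("wrist")[:,:,::-1]);np.save("w2.npy",m["camera_from_world"])
E
```

```text
t: 3.65
tcp_pos: [0.5042, -0.0255, 0.1254]
tcp_rot: [0.042, 0.919, -0.103, 0.379]
force: [-0.3, -1.0, -1.8]
finger_gap: 0.0508
grip_force: 25.0
t: 4.15
tcp_pos: [0.4937, 0.0328, 0.1231]
tcp_rot: [0.04, 0.922, -0.099, 0.371]
force: [-0.1, -0.7, -1.3]
finger_gap: 0.0512
grip_force: 25.0
[-0.15  -0.377  2.504 -0.183  0.253  1.794] 24.992371648550034 [0.49373323 0.03278448 0.12312092]
```

View pics/w2.png

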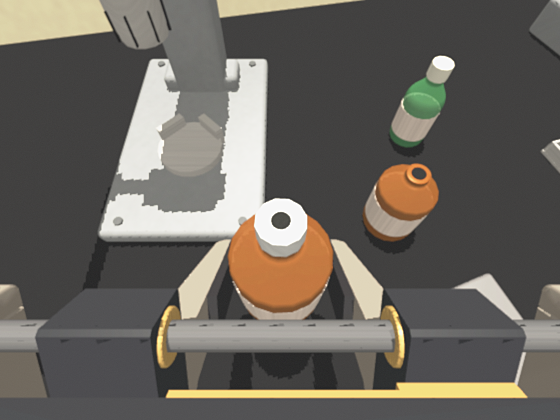

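The wrist view shows the bottle held upright. The base plate corners are at about (152,60), (268,60), (102,237) and (263,240), the anvil disc is centred near (190,148), and the vee plates are behind it.

Run:
```python
from h import *
import cv2
t,s=M["top"],M["scene"];w2=dict(cam.camera_model("wrist"));w2["camera_from_world"]=np.load("w2.npy")
C=np.array([[-.1,.08],[-.1,-.08],[.16,-.08],[.16,.08]])
O=[(t,1,T(398,371)),(t,2,T(450,130)),(s,0,S(405,463)),(s,3,S(195,570)),(s,2,S(133,457))]+[(w2,i,np.array(u)) for i,u in enumerate([(102,236),(264,238),(268,60),(152,60)])]
def W(p,L,z):
    c,sn=np.cos(p[2]),np.sin(p[2]);L=np.array(L);return np.c_[L@np.array([[c,sn],[-sn,c]])+p[:2],np.full(len(L),z)]
f=lambda O:lambda p:np.concatenate([proj(m,W(p,C,.02)[i])[0]-uv for m,i,uv in O])
for o in(O,O[5:]):
    q=least_squares(f(o),[.65,.1,-.2]);print(q.x.round(4),q.fun.round(1))
im=cv2.imread("pics/w2.png")
a=np.linspace(0,6.28,60)
for x,col in((least_squares(f(O),[.65,.1,-.2]).x,(0,0,255)),(q.x,(0,255,0))):
    cv2.polylines(im,[(proj(w2,W(x,np.c_[.034*np.cos(a),.034*np.sin(a)],.03))*16).astype(int)],True,col,1,shift=4)
    cv2.polylines(im,[(proj(w2,W(x,C,.02))*16).astype(int)],True,col,1,shift=4)
cv2.imwrite("pics/w2c.png",cv2.resize(im[40:260,80:300],None,fx=2.7,fy=2.7))
```

```text
[ 0.6702  0.0906 -0.2068] [ 0.5  1.4  1.1  0.1  0.8 -1.5 -1.6 -1.2 -2.  -2.9 -5.   1.9  3.2 -1.3
  1.5 -2.8 -1.8 -2.2]
[ 0.6698  0.0899 -0.2107] [-4.7  1.8  3.5 -0.8  2.5 -2.6 -0.8 -2.3]
```

View pics/w2c.png

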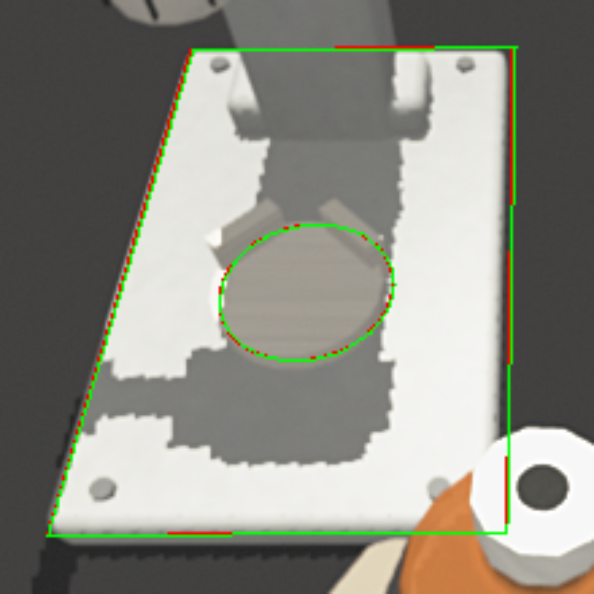

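```bash
cat >> h.py <<'E'
w=-.207;AN=np.array([.669,.0915,0]);F=np.array([np.cos(w),np.sin(w),0]);L=np.array([-np.sin(w),np.cos(w),0])
def loc():
    s=telemetry.state();d=s["tcp_pos"]-AN;Q=R.from_quat(np.roll(s["tcp_rot"],-1)).as_matrix()
    print("crimper frame",(d@F).round(4),(d@L).round(4),d[2].round(4),"tilt",np.degrees(np.arccos(-Q[2,2])).round(1),"ydir z",Q[2,1].round(3),"yaw",np.arctan2(Q[1,2],Q[0,2]).round(3),"q",s["q"].round(2))
E
python3 - <<'E'
from h import *
w2=dict(cam.camera_model("wrist"));w2["camera_from_world"]=np.load("w2.npy")
print(telemetry.state()["tcp_pos"],onz(w2,(281,221),.123+.0566));loc()
rows(AN-.16*F+[0,0,.10],pose(w,45),6)
E
```

```text
[0.49397511 0.03218734 0.12336036] [0.49463136 0.03331719]
crimper frame -0.1591 -0.094 0.1234 tilt 43.9 ydir z 0.001 yaw -0.217 q [-0.15 -0.38  2.5  -0.18  0.25  1.79]
6 x [-0.0029, -0.0157, 0.0026] [0.0011, 0.0032, -0.001]
```

```bash
python3 jog.py '[[0.04,-0.003,-0.016,0.0025,0.001,0.003,-0.001],[0.04,-0.003,-0.016,0.0025,0.001,0.003,-0.001],[0.04,-0.003,-0.016,0.0025,0.001,0.003,-0.001],[0.04,-0.003,-0.016,0.0025,0.001,0.003,-0.001],[0.04,-0.003,-0.016,0.0025,0.001,0.003,-0.001]]'
python3 jog.py '[[0.04,-0.003,-0.016,0.0025,0.001,0.003,-0.001],[0.04,0,0,0,0,0,0],[0.04,0,0,0,0,0,0]]'
python3 - <<'E'
from h import *
loc();st=rows(AN-.1*F+[0,0,.0725],pose(w,45),5);rows(AN-.01*F+[0,0,.0725],pose(w,45),5,st)
E
```

```text
t: 4.7
tcp_pos: [0.5097, 0.1103, 0.1042]
tcp_rot: [0.04, 0.919, -0.097, 0.379]
force: [-0.7, -0.2, -1.6]
finger_gap: 0.0511
grip_force: 25.0
t: 5.0
tcp_pos: [0.5122, 0.1257, 0.1003]
tcp_rot: [0.04, 0.919, -0.096, 0.38]
force: [0.0, 0.8, -0.6]
finger_gap: 0.0511
grip_force: 25.0
crimper frame -0.1605 0.0013 0.1003 tilt 44.9 ydir z 0.001 yaw -0.209 q [ 0.16 -0.12  2.38 -1.1   0.29  2.92]
5 x [0.0046, 0.0002, 0.0125] [0.0004, 0.0002, -0.0001]
5 x [0.0127, 0.0, 0.0127] [0.0, 0.0, 0.0]
```

Run:
```python
from h import *
st=rows(AN-.12*F+[0,0,.085],pose(0,45),4);rows(AN-.01*F+[0,0,.0725],pose(0,45),6,st)
```

```text
4 x [0.0044, 0.0011, 0.0098] [0.037, 0.0002, -0.0367]
6 x [0.0112, 0.0038, 0.0142] [0.0, 0.0, 0.0]
```

```bash
python3 jog.py '[[0.04,0.0044,0.0011,0.0098,0.037,0,-0.037],[0.04,0.0044,0.0011,0.0098,0.037,0,-0.037],[0.04,0.0044,0.0011,0.0098,0.037,0,-0.037],[0.04,0.0044,0.0011,0.0098,0.037,0,-0.037],[0.04,0,0,0,0,0,0]]'
python3 - <<'E'
from h import *
loc();st=rows(AN-.06*F+[0,0,.0725],pose(0,45),4);rows(AN-.01*F+[0,0,.0725],pose(0,45),4,st)
E
```

```text
t: 5.5
tcp_pos: [0.5422, 0.1245, 0.104]
tcp_rot: [0.018, 0.928, -0.024, 0.372]
force: [0.5, 0.1, -0.8]
finger_gap: 0.0507
grip_force: 25.0
crimper frame -0.1309 0.0063 0.104 tilt 43.8 ydir z 0.015 yaw -0.074 q [ 0.06 -0.1   2.34 -0.58  0.17  2.22]
4 x [0.0068, 0.0045, 0.0177] [0.013, 0.0055, -0.0079]
4 x [0.0087, 0.0026, 0.0087] [0.0, 0.0, 0.0]
```

Run:
```python
from h import *
st=rows(AN-.07*F+[0,0,.074],pose(-.1,45),4);rows(AN-.02*F+[0,0,.071],pose(-.1,45),4,st)
```

```text
4 x [0.0054, 0.0035, 0.0158] [-0.0045, 0.0053, 0.01]
4 x [0.0083, 0.0013, 0.0093] [0.0, 0.0, 0.0]
```

```bash
python3 jog.py '[[0.04,0.0054,0.0035,0.0158,-0.0045,0.0053,0.01],[0.04,0.0054,0.0035,0.0158,-0.0045,0.0053,0.01],[0.04,0.0054,0.0035,0.0158,-0.0045,0.0053,0.01],[0.04,0.0054,0.0035,0.0158,-0.0045,0.0053,0.01],[0.04,0,0,0,0,0,0]]'
python3 - <<'E'
from h import *
loc();st=rows(AN-.02*F+[0,0,.0715],pose(-.1,45),4);rows(AN-.0*F+[0,0,.071],pose(-.1,45),4,st)
E
```

```text
t: 6.0
tcp_pos: [0.599, 0.117, 0.0857]
tcp_rot: [0.031, 0.927, -0.05, 0.371]
force: [1.0, 0.9, -1.7]
finger_gap: 0.051
grip_force: 25.0
crimper frame -0.0737 0.0106 0.0857 tilt 43.8 ydir z 0.019 yaw -0.136 q [ 0.06  0.1   2.18 -0.94  0.17  2.63]
4 x [0.0069, 0.0039, 0.0117] [0.0062, 0.0055, 0.0006]
4 x [0.0034, 0.0005, 0.0036] [0.0, 0.0, 0.0]
```

Run:
```python
from h import *
rows(AN-.035*F+[0,0,.074],pose(-.17,43),4)
```

```text
4 x [0.0048, 0.0033, 0.0087] [-0.0058, -0.0034, 0.0132]
```

```bash
python3 jog.py '[[0.04,0.0048,0.0033,0.0087,-0.0058,-0.0034,0.0132],[0.04,0.0048,0.0033,0.0087,-0.0058,-0.0034,0.0132],[0.04,0.0048,0.0033,0.0087,-0.0058,-0.0034,0.0132],[0.04,0.0048,0.0033,0.0087,-0.0058,-0.0034,0.0132],[0.04,0,0,0,0,0,0]]'
python3 - <<'E'
from h import *
loc();rows(AN-.035*F+[0,0,.073],pose(-.17,43),3)
E
```

```text
t: 6.5
tcp_pos: [0.6353, 0.0989, 0.0742]
tcp_rot: [0.031, 0.927, -0.079, 0.365]
force: [0.2, -0.2, -2.0]
finger_gap: 0.0508
grip_force: 25.0
crimper frame -0.0345 0.0003 0.0742 tilt 43.0 ydir z -0.001 yaw -0.169 q [ 0.03  0.2   2.09 -0.92  0.17  2.63]
3 x [-0.0004, 0.0001, 0.0002] [-0.0002, -0.0001, -0.0001]
```

Run:
```python
from h import *
st=rows(AN-.010*F+[0,0,.0715],pose(-.19,44),4);rows(AN+.0*F+[0,0,.071],pose(-.19,44),4,st)
```

```text
4 x [0.004, 0.0003, 0.0047] [-0.0036, 0.0043, 0.0036]
4 x [0.0017, 0.0, 0.0018] [0.0, 0.0, 0.0]
```

```bash
python3 jog.py '[[0.04,0.004,0.0003,0.0047,-0.0036,0.0043,0.0036],[0.04,0.004,0.0003,0.0047,-0.0036,0.0043,0.0036],[0.04,0.004,0.0003,0.0047,-0.0036,0.0043,0.0036],[0.04,0.004,0.0003,0.0047,-0.0036,0.0043,0.0036],[0.04,0,0,0,0,0,0]]'
python3 - <<'E'
from h import *
loc();rows(AN+.0*F+[0,0,.071],pose(-.19,44),4)
E
```

```text
t: 7.0
tcp_pos: [0.6583, 0.0942, 0.0713]
tcp_rot: [0.035, 0.923, -0.087, 0.373]
force: [-0.6, -0.1, -1.6]
finger_gap: 0.051
grip_force: 25.0
crimper frame -0.011 0.0005 0.0713 tilt 44.0 ydir z 0.0 yaw -0.189 q [ 0.03  0.26  2.04 -1.05  0.17  2.78]
4 x [0.0019, 0.0002, 0.002] [-0.0002, 0.0001, 0.0003]
```

```bash
for i in 1; do python3 jog.py '[[0.04,0.0022,0,0.0021,0,0,0],[0.04,0.0022,0,0.0021,0,0,0],[0.04,0.0014,0,0.0014,0,0,0],[0.04,0,0,0,0,0,0]]'; python3 jog.py '[[0.04,0.0014,0,0.0014,0,0,0],[0.04,0,0,0,0,0,0]]';done; python3 -c "
from h import *
loc()"
```

```text
t: 7.4
tcp_pos: [0.6662, 0.0927, 0.0715]
tcp_rot: [0.035, 0.923, -0.087, 0.373]
force: [0.3, -0.3, -0.8]
finger_gap: 0.051
grip_force: 25.0
t: 7.6
tcp_pos: [0.6681, 0.0923, 0.0714]
tcp_rot: [0.035, 0.923, -0.087, 0.373]
force: [-0.6, 0.6, -1.2]
finger_gap: 0.0508
grip_force: 25.0
crimper frame -0.0011 0.0006 0.0714 tilt 44.0 ydir z 0.0 yaw -0.189 q [ 0.03  0.28  2.01 -1.02  0.17  2.74]
```

```bash
python3 jog.py '[[0.04,0.0014,0,0.0014,0,0,0],[0.04,0,0,0,0,0,0]]'; python3 jog.py '[[0.04,0.0014,0,0.0014,0,0,0],[0.04,0,0,0,0,0,0]]'; python3 -c "
from h import *
loc()"
```

```text
t: 7.8
tcp_pos: [0.67, 0.0919, 0.0713]
tcp_rot: [0.035, 0.923, -0.087, 0.373]
force: [0.5, 0.7, -1.2]
finger_gap: 0.0511
grip_force: 25.0
t: 8.0
tcp_pos: [0.6718, 0.0916, 0.0711]
tcp_rot: [0.035, 0.923, -0.087, 0.373]
force: [-0.5, -0.3, -1.1]
finger_gap: 0.0513
grip_force: 25.0
crimper frame 0.0027 0.0007 0.0711 tilt 44.0 ydir z 0.0 yaw -0.189 q [ 0.02  0.29  2.   -1.01  0.17  2.72]
```

```bash
python3 jog.py '[[0.04,0.0014,0,0.0014,0,0,0],[0.04,0,0,0,0,0,0]]'; python3 jog.py '[[0.04,0.001,0,0.001,0,0,0],[0.04,0,0,0,0,0,0]]'; python3 -c "
from h import *
loc()"
```

```text
t: 8.2
tcp_pos: [0.673, 0.0919, 0.0704]
tcp_rot: [0.035, 0.923, -0.087, 0.372]
force: [-3.9, 3.6, 0.1]
finger_gap: 0.0513
grip_force: 25.0
t: 8.4
tcp_pos: [0.6739, 0.0922, 0.0701]
tcp_rot: [0.035, 0.924, -0.087, 0.372]
force: [-7.4, 6.2, 1.7]
finger_gap: 0.0509
grip_force: 25.0
crimper frame 0.0047 0.0017 0.0701 tilt 43.9 ydir z -0.001 yaw -0.187 q [ 0.02  0.29  2.   -0.99  0.17  2.71]
```

```bash
python3 jog.py '[[0.04,0,-0.001,0,0,0,0],[0.04,0,0,0,0,0,0]]'; python3 jog.py '[[0.04,-0.0008,0,0.0008,0,0,0],[0.04,0,0,0,0,0,0]]' ; python3 -c "
from h import *
loc()"
```

```text
t: 8.6
tcp_pos: [0.6741, 0.0925, 0.07]
tcp_rot: [0.035, 0.924, -0.087, 0.372]
force: [-5.4, 2.4, -1.5]
finger_gap: 0.0508
grip_force: 25.0
t: 8.8
tcp_pos: [0.6744, 0.0926, 0.0697]
tcp_rot: [0.035, 0.923, -0.087, 0.372]
force: [-11.1, 3.1, 4.5]
finger_gap: 0.051
grip_force: 25.0
crimper frame 0.0051 0.0022 0.0697 tilt 43.9 ydir z 0.0 yaw -0.188 q [ 0.03  0.3   2.   -1.01  0.18  2.73]
```

```bash
python3 jog.py '[[0.06,0,0,0,0,0,0],[0.06,0,0,0,0,0,0],[0.092,0,0,0,0,0,0],[0.092,0,0,0,0,0,0],[0.092,0,0,0,0,0,0]]';  python3 -c "
from h import *
loc();st=rows(AN-.03*F+[0,0,.105],pose(-.187,44),3);rows(AN-.13*F+[0,0,.20],pose(-.187,44),5,st)"
```

```text
t: 9.3
tcp_pos: [0.6755, 0.0918, 0.0702]
tcp_rot: [0.035, 0.923, -0.087, 0.373]
force: [-0.2, -0.8, 0.2]
finger_gap: 0.0822
grip_force: 0.0
crimper frame 0.0063 0.0016 0.0702 tilt 44.0 ydir z 0.0 yaw -0.189 q [ 0.02  0.3   1.99 -1.01  0.17  2.73]
3 x [-0.0007, 0.0003, -0.0168] [0.0005, 0.0, -0.0004]
5 x [-0.0012, -0.0004, -0.0276] [0.0, 0.0, 0.0]
```

```bash
python3 jog.py '[[0.092,0,0,-0.01,0,0,0],[0.092,0,0,-0.02,0,0,0],[0.092,0,0,-0.03,0,0,0],[0.092,0,0,-0.03,0,0,0],[0.092,0,0,-0.03,0,0,0]]'; python3 jog.py '[[0.092,0,0,-0.02,0,0,0],[0.092,0,0,0,0,0,0]]'
python3 - <<'E'
from h import *
import cv2
loc();m=cam.camera_model("wrist");im=cam.grab_frame("wrist")[:,:,::-1].copy();np.save("w3.npy",m["camera_from_world"]);cv2.imwrite("pics/w3.png",im)
a=np.linspace(0,6.28,60)
def circ(c,rad,z):
    P=np.c_[AN[0]+c[0]+rad*np.cos(a),AN[1]+c[1]+rad*np.sin(a),np.full(60,z)];cv2.polylines(im,[(proj(m,P)*16).astype(int)],True,(0,255,0),1,shift=4)
circ((0,0),.0105,.125);circ((0,0),.026,.03)
u=proj(m,AN+[0,0,.08])[0].astype(int);print(u)
x0,y0=max(u[0]-110,0),max(u[1]-100,0)
cv2.imwrite("pics/w3c.png",cv2.resize(im[y0:y0+200,x0:x0+220],None,fx=2.7,fy=2.7));print(x0,y0)
E
```

```text
t: 9.8
tcp_pos: [0.5926, 0.1077, 0.157]
tcp_rot: [0.035, 0.923, -0.087, 0.372]
force: [0.1, -0.2, 1.2]
finger_gap: 0.0919
grip_force: 0.0
t: 10.0
tcp_pos: [0.5801, 0.1108, 0.1734]
tcp_rot: [0.035, 0.922, -0.087, 0.375]
force: [1.4, -0.6, -0.2]
finger_gap: 0.0919
grip_force: 0.0
crimper frame -0.091 0.0006 0.1734 tilt 44.2 ydir z -0.001 yaw -0.187 q [ 0.08 -0.13  2.2  -0.54  0.37  2.27]
[283 204]
173 104
```

View pics/w3c.png

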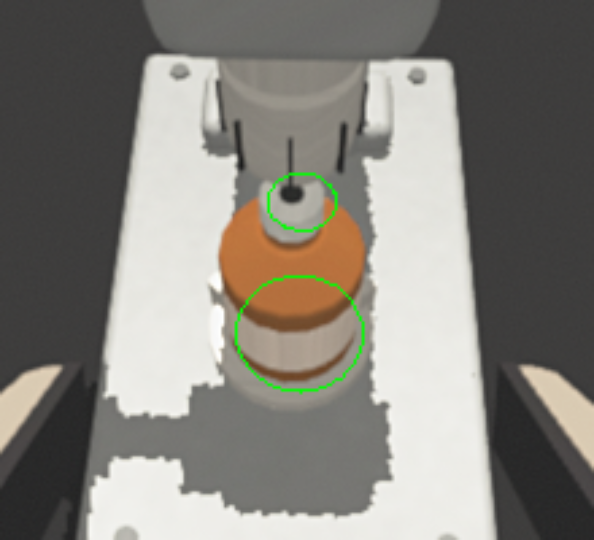

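The crop shows the bottle upright and central on the anvil, its cap under the bell at about (292,205), the vee behind it and the hand clear. Next I go to the lever handle.

```bash
cat >> h.py <<'E'
G0=np.array([.5688,.2564,.332]);PV=G0+.133*F-[0,0,.097]
def grip(th):  # handle middle at lever angle th
    return PV+R.from_rotvec(-th*L).apply(G0-PV)
E
python3 - <<'E'
from h import *
st=rows(AN-.17*F-.06*L+[0,0,.30],pose(w,35),5)
st=rows(AN-.17*F-.03*L+[0,0,.43],pose(w,20,-40),5,st)
st=rows(G0-.10*axis(w,-8),pose(w,-8,-90),7,st)
E
```

```text
5 x [0.0044, 0.0119, -0.0299] [-0.0025, -0.0319, 0.0028]
5 x [0.0142, -0.0027, -0.0226] [0.0183, -0.0502, -0.1388]
7 x [0.0257, -0.0053, 0.0027] [0.0653, -0.0304, -0.1221]
```

```bash
python3 jog.py '[[0.092,0.0044,0.0119,-0.03,-0.0025,-0.032,0.003],[0.092,0.0044,0.0119,-0.03,-0.0025,-0.032,0.003],[0.092,0.0044,0.0119,-0.03,-0.0025,-0.032,0.003],[0.092,0.0044,0.0119,-0.03,-0.0025,-0.032,0.003],[0.092,0.0044,0.0119,-0.03,-0.0025,-0.032,0.003]]'
python3 jog.py '[[0.092,0.0142,-0.0027,-0.0226,0.018,-0.05,-0.139],[0.092,0.0142,-0.0027,-0.0226,0.018,-0.05,-0.139],[0.092,0.0142,-0.0027,-0.0226,0.018,-0.05,-0.139],[0.092,0.0142,-0.0027,-0.0226,0.018,-0.05,-0.139],[0.092,0.0142,-0.0027,-0.0226,0.018,-0.05,-0.139]]'
python3 - <<'E'
from h import *
loc();st=rows(G0-.10*axis(w,-8),pose(w,-8,-90),7)
E
```

```text
t: 10.55
tcp_pos: [0.489, 0.0667, 0.2991]
tcp_rot: [0.032, 0.949, -0.099, 0.296]
force: [0.8, 0.2, 0.1]
finger_gap: 0.092
grip_force: 0.0
t: 11.05
tcp_pos: [0.4973, 0.0962, 0.4294]
tcp_rot: [0.077, 0.955, 0.241, 0.153]
force: [0.7, 0.2, -0.5]
finger_gap: 0.0918
grip_force: 0.0
crimper frame -0.169 -0.0307 0.4294 tilt 19.7 ydir z 0.221 yaw -0.22 q [-0.   -0.32  1.7  -0.07  1.42  1.07]
7 x [0.0257, -0.0054, 0.0025] [0.0649, -0.0294, -0.1219]
```

```bash
python3 jog.py '[[0.092,0.0257,-0.0054,0.0025,0.065,-0.0294,-0.122],[0.092,0.0257,-0.0054,0.0025,0.065,-0.0294,-0.122],[0.092,0.0257,-0.0054,0.0025,0.065,-0.0294,-0.122],[0.092,0.0257,-0.0054,0.0025,0.065,-0.0294,-0.122],[0.092,0.0257,-0.0054,0.0025,0.065,-0.0294,-0.122]]'
python3 jog.py '[[0.092,0.0257,-0.0054,0.0025,0.065,-0.0294,-0.122],[0.092,0.0257,-0.0054,0.0025,0.065,-0.0294,-0.122],[0.092,0,0,0,0,0,0]]'
python3 - <<'E'
from h import *
import cv2
loc();m=cam.camera_model("wrist");im=cam.grab_frame("wrist")[:,:,::-1].copy();cv2.imwrite("pics/w4.png",im)
a,b=G0-.0465*L,G0+.0465*L;print(proj(m,a),proj(m,b),proj(m,G0))
for p in(a,b,G0):cv2.circle(im,tuple(int(v) for v in proj(m,p)[0]),4,(0,255,0),1)
cv2.imwrite("pics/w4c.png",im)
st=rows(G0,pose(w,-8,-90),4)
E
```

```text
t: 11.55
tcp_pos: [0.5741, 0.202, 0.4323]
tcp_rot: [-0.017, 0.848, 0.53, 0.014]
force: [0.8, 0.1, 0.6]
finger_gap: 0.0919
grip_force: 0.0
t: 11.85
tcp_pos: [0.5838, 0.2558, 0.4248]
tcp_rot: [-0.056, 0.774, 0.629, -0.046]
force: [0.5, 0.2, -0.9]
finger_gap: 0.0915
grip_force: 0.0
crimper frame -0.1172 0.1432 0.4248 tilt 8.3 ydir z -0.145 yaw 2.935 q [0.2  0.39 0.96 0.06 1.93 0.42]
[[279.56756882 270.00734229]] [[279.63852572 165.46252641]] [[279.60130864 220.29656139]]
4 x [-0.0003, -0.0003, 0.0239] [-0.0006, -0.0002, -0.0006]
```

View pics/w4c.png

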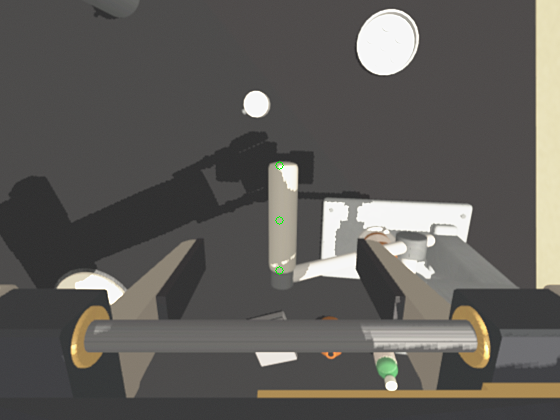

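The wrist view shows the handle from (285,163) to (282,272), centred between the fingers within about 1 mm of the model points. The lever arm runs off to the right, clear of the finger.

```bash
python3 jog.py '[[0.092,0,0,0.03,0,0,0],[0.092,0,0,0.03,0,0,0],[0.092,0,0,0.025,0,0,0],[0.092,0,0,0.01,0,0,0],[0.092,0,0,0,0,0,0]]'
python3 jog.py '[[0.015,0,0,0,0,0,0],[0.015,0,0,0,0,0,0],[0.015,0,0,0,0,0,0],[0.015,0,0,0,0,0,0],[0.015,0,0,0,0,0,0]]' 40
python3 jog.py '[[0.015,0,0,0,0,0,0],[0.015,0,0,0,0,0,0],[0.015,0,0,0,0,0,0],[0.015,0,0,0,0,0,0]]'
python3 - <<'E'
from h import *
loc();s=telemetry.state();print(s["finger_gap"],s["grip_force"],s["tcp_pos"]-G0)
st=(s["tcp_pos"],R.from_quat(np.roll(s["tcp_rot"],-1)));o=0
for k in range(1,6):
    th=k*.23;st=rows(grip(th),pose(w,-8+7.6*k,-90),5,st)
E
```

```text
t: 12.4
tcp_pos: [0.5685, 0.256, 0.3362]
tcp_rot: [-0.055, 0.776, 0.628, -0.043]
force: [0.4, -0.2, -0.3]
finger_gap: 0.0918
grip_force: 0.0
t: 12.9
tcp_pos: [0.5693, 0.2571, 0.3377]
tcp_rot: [-0.054, 0.775, 0.628, -0.041]
force: [0.2, -0.0, 0.1]
finger_gap: 0.0539
grip_force: 0.0
t: 13.3
tcp_pos: [0.572, 0.2564, 0.3364]
tcp_rot: [-0.052, 0.776, 0.628, -0.039]
force: [8.2, 1.2, -4.4]
finger_gap: 0.023
grip_force: 40.0
crimper frame -0.1289 0.1414 0.3364 tilt 7.4 ydir z -0.129 yaw 2.896 q [0.2  0.33 1.19 0.06 1.73 0.42]
0.023043890008969677 40.02906382083893 [ 3.15339892e-03 -2.99074213e-05  4.39446358e-03]
5 x [-0.0002, -0.0037, 0.0078] [-0.0245, -0.001, -0.0005]
5 x [-0.0, -0.0025, 0.0071] [-0.0265, 0.0, -0.0]
5 x [-0.0, -0.0018, 0.0074] [-0.0265, 0.0, -0.0]
5 x [0.0, -0.001, 0.0075] [-0.0265, -0.0, -0.0]
5 x [0.0, -0.0003, 0.0076] [-0.0265, 0.0, 0.0]
```

```bash
python3 jog.py '[[0.015,0,-0.0032,0.007,-0.0265,0,0],[0.015,0,-0.0032,0.007,-0.0265,0,0],[0.015,0,-0.0032,0.007,-0.0265,0,0],[0.015,0,-0.0032,0.007,-0.0265,0,0],[0.015,0,-0.0032,0.007,-0.0265,0,0]]'
cat >> h.py <<'E'
def lev():
    s=telemetry.state();d=s["tcp_pos"]-PV;a,z=d@F,d[2];th=np.arctan2(97,133)-np.arctan2(z,-a)
    print("theta",th.round(3),"radius",np.hypot(a,z).round(4),"lat",(d@L).round(4),"F",(s["force"]@F).round(1),s["force"][2].round(1),"gap",s["finger_gap"].round(4),s["grip_force"].round(1))
E
python3 -c "
from h import *
lev();loc()"
```

```text
t: 13.8
tcp_pos: [0.5548, 0.2602, 0.3073]
tcp_rot: [0.002, 0.777, 0.629, 0.006]
force: [8.6, -2.7, 6.5]
finger_gap: 0.0229
grip_force: 40.0Traceback (most recent call last):
  File "<string>", line 3, in <module>
    lev();loc()
    ~~~^^
  File "h.py", line 35, in lev
    print("theta",th.round(3),"radius",np.hypot(a,z).round(4),"lat",(d@L).round(4),"F",(s["force"]@F).round(1),s["force"][2].round(1),"gap",s["finger_gap"].round(4),s["grip_force"].round(1))
                                                                                                                                            ^^^^^^^^^^^^^^^^^^^^^
AttributeError: 'float' object has no attribute 'round'
```

```bash
sed -i 's/s\["finger_gap"\].round(4),s\["grip_force"\].round(1)/s["finger_gap"],s["grip_force"]/' h.py
python3 jog.py '[[0.015,0,-0.0018,0.0072,-0.0265,0,0],[0.015,0,-0.0018,0.0072,-0.0265,0,0],[0.015,0,-0.0018,0.0072,-0.0265,0,0],[0.015,0,-0.0018,0.0072,-0.0265,0,0],[0.015,0,-0.0018,0.0072,-0.0265,0,0]]'
python3 -c "
from h import *
lev();loc()"
```

```text
t: 14.3
tcp_pos: [0.5436, 0.2628, 0.2704]
tcp_rot: [0.05, 0.775, 0.628, 0.043]
force: [-8.5, -1.8, 11.0]
finger_gap: 0.023
grip_force: 40.0
theta 0.411 radius 0.1629 lat 0.0011 F -8.0 11.0 gap 0.023034218426941207 39.99052584171295
crimper frame -0.158 0.1419 0.2704 tilt 7.5 ydir z 0.131 yaw -0.174 q [ 0.28  0.13  1.56 -0.06  1.33  0.5 ]
```

```bash
python3 jog.py '[[0.015,0,-0.0022,0.0074,-0.0265,0,0],[0.015,0,-0.0022,0.0074,-0.0265,0,0],[0.015,0,-0.0022,0.0074,-0.0265,0,0],[0.015,0,-0.0022,0.0074,-0.0265,0,0],[0.015,0,-0.0022,0.0074,-0.0265,0,0]]'
python3 -c "
from h import *
lev();loc()"
```

```text
t: 14.8
tcp_pos: [0.5404, 0.2635, 0.232]
tcp_rot: [0.102, 0.77, 0.624, 0.085]
force: [-6.2, -4.0, 11.7]
finger_gap: 0.023
grip_force: 40.0
theta 0.648 radius 0.1622 lat 0.0011 F -5.2 11.7 gap 0.023036383713134972 39.990681409835815
crimper frame -0.1612 0.1419 0.232 tilt 15.2 ydir z 0.263 yaw -0.193 q [ 0.32  0.08  1.71 -0.14  1.13  0.57]
```

```bash
python3 jog.py '[[0.015,0,-0.0013,0.0076,-0.0265,0,0],[0.015,0,-0.0013,0.0076,-0.0265,0,0],[0.015,0,-0.0013,0.0076,-0.0265,0,0],[0.015,0,-0.0013,0.0076,-0.0265,0,0],[0.015,0,-0.0013,0.0076,-0.0265,0,0]]'
python3 -c "
from h import *
lev();loc()"
```

```text
t: 15.3
tcp_pos: [0.546, 0.2623, 0.1936]
tcp_rot: [0.152, 0.762, 0.617, 0.126]
force: [-6.8, -4.9, 12.3]
finger_gap: 0.0232
grip_force: 40.0
theta 0.888 radius 0.1619 lat 0.0011 F -5.7 12.3 gap 0.0232358823158452 39.9914288520813
crimper frame -0.1555 0.1419 0.1936 tilt 22.8 ydir z 0.387 yaw -0.2 q [ 0.35  0.07  1.83 -0.26  0.92  0.68]
```

```bash
python3 jog.py '[[0.015,0,-0.0005,0.0076,-0.0265,0,0],[0.015,0,-0.0005,0.0076,-0.0265,0,0],[0.015,0,-0.0005,0.0076,-0.0265,0,0],[0.015,0,-0.0005,0.0076,-0.0265,0,0],[0.015,0,-0.0005,0.0076,-0.0265,0,0]]'
python3 -c "
from h import *
lev();loc()"
python3 jog.py '[[0.015,0,-0.0002,0.004,-0.01,0,0],[0.015,0,0,0,0,0,0]]'
python3 -c "
from h import *
lev();loc()"
```

```text
t: 15.8
tcp_pos: [0.5597, 0.2594, 0.158]
tcp_rot: [0.203, 0.75, 0.608, 0.166]
force: [-9.8, -6.5, 14.7]
finger_gap: 0.0232
grip_force: 40.0
theta 1.125 radius 0.162 lat 0.0011 F -8.2 14.7 gap 0.023212904932329477 39.993587136268616
crimper frame -0.1415 0.1418 0.158 tilt 30.3 ydir z 0.505 yaw -0.204 q [ 0.38  0.1   1.91 -0.43  0.73  0.85]
t: 16.0
tcp_pos: [0.5616, 0.259, 0.1545]
tcp_rot: [0.206, 0.749, 0.607, 0.169]
force: [-9.7, -5.0, 13.0]
finger_gap: 0.0231
grip_force: 40.0
theta 1.15 radius 0.162 lat 0.001 F -8.5 13.0 gap 0.023135387373490548 39.99270558357239
crimper frame -0.1395 0.1418 0.1545 tilt 30.9 ydir z 0.513 yaw -0.204 q [ 0.38  0.1   1.91 -0.45  0.71  0.86]
```

```bash
python3 jog.py '[[0.015,0,0,0.004,0,0,0],[0.015,0,0,0,0,0,0]]'
python3 jog.py '[[0.015,0,0,0.003,0,0,0],[0.015,0,0,0,0,0,0]]'
python3 -c "
from h import *
lev();loc()"
```

```text
t: 16.2
tcp_pos: [0.563, 0.2587, 0.152]
tcp_rot: [0.206, 0.749, 0.607, 0.168]
force: [-19.0, -5.2, 22.7]
finger_gap: 0.0231
grip_force: 40.0
t: 16.4
tcp_pos: [0.5637, 0.2587, 0.1509]
tcp_rot: [0.206, 0.75, 0.606, 0.167]
force: [-34.8, -6.6, 37.8]
finger_gap: 0.0234
grip_force: 40.0
theta 1.176 radius 0.162 lat 0.0012 F -32.7 37.8 gap 0.023367558175023805 40.003021359443665
crimper frame -0.1374 0.142 0.1509 tilt 30.8 ydir z 0.512 yaw -0.208 q [ 0.37  0.11  1.91 -0.45  0.71  0.87]
```

```bash
python3 jog.py '[[0.015,0,0,-0.003,0,0,0],[0.015,0,0.0001,-0.004,0.006,0,0],[0.015,0,0.0001,-0.004,0.006,0,0],[0.015,0,0.0002,-0.0038,0.0133,0,0],[0.015,0,0.0002,-0.0038,0.0133,0,0]]'
python3 jog.py '[[0.015,0,0.0002,-0.0038,0.0133,0,0],[0.015,0,0.0002,-0.0038,0.0133,0,0],[0.015,0,0.0003,-0.0038,0.0133,0,0],[0.015,0,0.0003,-0.0038,0.0133,0,0],[0.015,0,0.0003,-0.0038,0.0133,0,0]]'
python3 -c "
from h import *
lev();loc()"
```

```text
t: 16.9
tcp_pos: [0.5565, 0.2602, 0.1647]
tcp_rot: [0.191, 0.753, 0.61, 0.157]
force: [-0.8, -3.7, 7.9]
finger_gap: 0.0227
grip_force: 40.0
t: 17.4
tcp_pos: [0.5496, 0.2617, 0.1823]
tcp_rot: [0.166, 0.759, 0.615, 0.137]
force: [1.9, -4.1, 6.2]
finger_gap: 0.023
grip_force: 40.0
theta 0.962 radius 0.1617 lat 0.0012 F 2.7 6.2 gap 0.022959765415055816 40.00053942203522
crimper frame -0.1518 0.142 0.1823 tilt 24.8 ydir z 0.42 yaw -0.199 q [ 0.36  0.07  1.85 -0.3   0.86  0.72]
```

```bash
python3 jog.py '[[0.015,0,0.0005,-0.0038,0.0133,0,0],[0.015,0,0.0005,-0.0038,0.0133,0,0],[0.015,0,0.0005,-0.0038,0.0133,0,0],[0.015,0,0.0005,-0.0038,0.0133,0,0],[0.015,0,0.0006,-0.0038,0.0133,0,0]]'
python3 jog.py '[[0.015,0,0.0006,-0.0038,0.0133,0,0],[0.015,0,0.0006,-0.0038,0.0133,0,0],[0.015,0,0.0007,-0.0038,0.0133,0,0],[0.015,0,0.0007,-0.0038,0.0133,0,0],[0.015,0,0.0008,-0.0037,0.0133,0,0]]'
python3 -c "
from h import *
lev();loc()"
```

```text
t: 17.9
tcp_pos: [0.5448, 0.2627, 0.2005]
tcp_rot: [0.14, 0.764, 0.619, 0.117]
force: [5.4, -3.4, 3.9]
finger_gap: 0.0229
grip_force: 40.0
t: 18.4
tcp_pos: [0.5422, 0.2632, 0.2193]
tcp_rot: [0.115, 0.768, 0.622, 0.097]
force: [6.7, -3.3, 2.6]
finger_gap: 0.0231
grip_force: 40.0
theta 0.727 radius 0.1612 lat 0.0012 F 7.2 2.6 gap 0.023059601240204328 39.99773383140564
crimper frame -0.1594 0.142 0.2193 tilt 17.3 ydir z 0.297 yaw -0.192 q [ 0.33  0.07  1.75 -0.17  1.07  0.6 ]
```

```bash
python3 jog.py '[[0.015,0,0.0011,-0.0037,0.0133,0,0],[0.015,0,0.0011,-0.0037,0.0133,0,0],[0.015,0,0.0011,-0.0037,0.0133,0,0],[0.015,0,0.0011,-0.0037,0.0133,0,0],[0.015,0,0.0011,-0.0037,0.0133,0,0]]'
python3 jog.py '[[0.015,0,0.0012,-0.0037,0.0133,0,0],[0.015,0,0.0012,-0.0037,0.0133,0,0],[0.015,0,0.0012,-0.0036,0.0133,0,0],[0.015,0,0.0013,-0.0036,0.0133,0,0],[0.015,0,0.0013,-0.0036,0.0133,0,0]]'
python3 -c "
from h import *
lev();loc()"
```

```text
t: 18.9
tcp_pos: [0.5417, 0.2633, 0.2376]
tcp_rot: [0.089, 0.772, 0.625, 0.075]
force: [6.7, -0.9, 1.0]
finger_gap: 0.0228
grip_force: 40.0
t: 19.4
tcp_pos: [0.5432, 0.2629, 0.2558]
tcp_rot: [0.062, 0.774, 0.627, 0.053]
force: [4.8, -0.7, 0.2]
finger_gap: 0.0229
grip_force: 40.0
theta 0.5 radius 0.1607 lat 0.0011 F 4.9 0.2 gap 0.022932959100924178 39.99541461467743
crimper frame -0.1583 0.1419 0.2558 tilt 9.4 ydir z 0.164 yaw -0.182 q [ 0.29  0.12  1.6  -0.08  1.27  0.51]
```

```bash
python3 jog.py '[[0.015,0,0.0014,-0.0036,0.0133,0,0],[0.015,0,0.0014,-0.0036,0.0133,0,0],[0.015,0,0.0014,-0.0036,0.0133,0,0],[0.015,0,0.0014,-0.0036,0.0133,0,0],[0.015,0,0.0014,-0.0036,0.0133,0,0]]'
python3 jog.py '[[0.015,0,0.0015,-0.0036,0.0133,0,0],[0.015,0,0.0015,-0.0036,0.0133,0,0],[0.015,0,0.0015,-0.0035,0.0133,0,0],[0.015,0,0.0016,-0.0035,0.0133,0,0],[0.015,0,0.0016,-0.0035,0.0133,0,0]]'
python3 -c "
from h import *
lev();loc()"
```

```text
t: 19.9
tcp_pos: [0.547, 0.2621, 0.2744]
tcp_rot: [0.036, 0.776, 0.629, 0.032]
force: [4.2, 0.6, -2.5]
finger_gap: 0.0234
grip_force: 40.0
t: 20.4
tcp_pos: [0.5526, 0.2608, 0.2928]
tcp_rot: [0.01, 0.777, 0.63, 0.01]
force: [-2.1, 1.7, -0.3]
finger_gap: 0.0229
grip_force: 40.0
theta 0.262 radius 0.1605 lat 0.001 F -2.4 -0.3 gap 0.022900961190300717 40.01009702682495
crimper frame -0.1487 0.1417 0.2928 tilt 1.6 ydir z 0.028 yaw -0.076 q [ 0.25  0.2   1.43 -0.01  1.48  0.46]
```

```bash
python3 jog.py '[[0.015,0,0.0016,-0.0035,0.0133,0,0],[0.015,0,0.0016,-0.0035,0.0133,0,0],[0.015,0,0.0016,-0.0035,0.0133,0,0],[0.015,0,0.0016,-0.0035,0.0133,0,0],[0.015,0,0.0016,-0.0035,0.0133,0,0]]'
python3 jog.py '[[0.015,0,0.0016,-0.0034,0.0133,0,0],[0.015,0,0.0016,-0.0034,0.0133,0,0],[0.015,0,0.0016,-0.0034,0.0133,0,0],[0.015,0,0,0,0,0,0]]'
python3 -c "
from h import *
lev();loc()"
```

```text
t: 20.9
tcp_pos: [0.5603, 0.2591, 0.3105]
tcp_rot: [-0.016, 0.776, 0.63, -0.011]
force: [-5.3, 2.2, 1.7]
finger_gap: 0.023
grip_force: 40.0
t: 21.3
tcp_pos: [0.566, 0.2579, 0.3209]
tcp_rot: [-0.031, 0.776, 0.629, -0.023]
force: [-4.4, 1.9, 2.0]
finger_gap: 0.0231
grip_force: 40.0
theta 0.067 radius 0.1609 lat 0.0009 F -4.7 2.0 gap 0.02313783718420185 40.01249849796295
crimper frame -0.135 0.1417 0.3209 tilt 4.4 ydir z -0.077 yaw 2.879 q [0.22 0.29 1.28 0.04 1.65 0.43]
```

```bash
python3 jog.py '[[0.015,0,0.0014,-0.003,0.0133,0,0],[0.015,0,0.0014,-0.003,0.0133,0,0],[0.015,0,0.0014,-0.003,0.0133,0,0],[0.015,0,0.0014,-0.003,0.01,0,0],[0.015,0,0,0,0,0,0]]'
python3 -c "
from h import *
lev();loc()"
python3 jog.py '[[0.015,0,0.0014,-0.0025,0,0,0],[0.015,0,0,0,0,0,0]]'
python3 -c "
from h import *
lev();loc()"
```

```text
t: 21.8
tcp_pos: [0.5718, 0.2567, 0.3302]
tcp_rot: [-0.052, 0.775, 0.629, -0.04]
force: [-7.4, 4.3, -4.3]
finger_gap: 0.0227
grip_force: 40.0
theta -0.001 radius 0.1612 lat 0.0009 F -8.2 -4.3 gap 0.02274828208161981 40.014397501945496
crimper frame -0.1291 0.1417 0.3302 tilt 7.5 ydir z -0.13 yaw 2.91 q [0.2  0.34 1.2  0.06 1.72 0.41]
t: 22.0
tcp_pos: [0.5719, 0.2566, 0.3304]
tcp_rot: [-0.053, 0.775, 0.629, -0.042]
force: [-10.7, 5.4, -9.3]
finger_gap: 0.0225
grip_force: 40.0
theta -0.003 radius 0.1612 lat 0.0008 F -11.6 -9.3 gap 0.022473309171113977 40.016677379608154
crimper frame -0.1289 0.1416 0.3304 tilt 7.8 ydir z -0.135 yaw 2.923 q [0.2  0.34 1.2  0.06 1.73 0.41]
```

```bash
python3 jog.py '[[0.03,0,0,0,0,0,0],[0.06,0,0,0,0,0,0],[0.092,0,0,0,0,0,0],[0.092,0,0,0,0,0,0],[0.092,0,0,0,0,0,0]]'
python3 jog.py '[[0.092,0,0,0,0,0,0],[0.092,0,0,-0.015,0,0,0],[0.092,0,0,-0.03,0,0,0],[0.092,0,0,-0.03,0,0,0],[0.092,0,0,-0.03,0,0,0]]'
python3 - <<'E'
from h import *
loc()
st=rows(AN-.17*F-.03*L+[0,0,.43],pose(w,20,-40),7)
st=rows(AN-.15*F-.06*L+[0,0,.29],pose(w,35,0),5,st)
E
```

```text
t: 22.5
tcp_pos: [0.5752, 0.2556, 0.3346]
tcp_rot: [-0.049, 0.775, 0.628, -0.037]
force: [0.4, -0.1, -1.0]
finger_gap: 0.0602
grip_force: 0.0
t: 23.0
tcp_pos: [0.5873, 0.2526, 0.4394]
tcp_rot: [-0.049, 0.775, 0.629, -0.038]
force: [0.5, 0.0, -0.5]
finger_gap: 0.0915
grip_force: 0.0
crimper frame -0.1131 0.1409 0.4394 tilt 7.1 ydir z -0.124 yaw 2.902 q [0.19 0.38 0.93 0.06 1.94 0.42]
7 x [-0.0266, 0.0012, -0.001] [-0.0635, 0.029, 0.122]
5 x [-0.0108, 0.0023, 0.0268] [-0.0183, 0.0502, 0.1388]
```

```bash
python3 jog.py '[[0.092,-0.0266,0.0012,-0.001,-0.0635,0.029,0.122],[0.092,-0.0266,0.0012,-0.001,-0.0635,0.029,0.122],[0.092,-0.0266,0.0012,-0.001,-0.0635,0.029,0.122],[0.092,-0.0266,0.0012,-0.001,-0.0635,0.029,0.122],[0.092,-0.0266,0.0012,-0.001,-0.0635,0.029,0.122]]'
python3 jog.py '[[0.092,-0.0266,0.0012,-0.001,-0.0635,0.029,0.122],[0.092,-0.0266,0.0012,-0.001,-0.0635,0.029,0.122],[0.092,-0.0108,0.0023,0.0268,-0.018,0.05,0.139],[0.092,-0.0108,0.0023,0.0268,-0.018,0.05,0.139],[0.092,-0.0108,0.0023,0.0268,-0.018,0.05,0.139]]'
python3 jog.py '[[0.092,-0.0108,0.0023,0.0268,-0.018,0.05,0.139],[0.092,-0.0108,0.0023,0.0268,-0.018,0.05,0.139],[0.092,0,0,0,0,0,0]]'
python3 - <<'E'
from h import *
loc()
o=AN+.0055*F+.0012*L+[0,0,.0695]
st=rows(o-.15*axis(-.187,44),pose(-.187,44),6);rows(o,pose(-.187,44),6,st)
E
```

```text
t: 23.5
tcp_pos: [0.5348, 0.1311, 0.4364]
tcp_rot: [0.042, 0.927, 0.358, 0.104]
force: [-0.7, 0.4, 0.6]
finger_gap: 0.0916
grip_force: 0.0
t: 24.0
tcp_pos: [0.501, 0.0732, 0.3448]
tcp_rot: [0.049, 0.967, 0.034, 0.247]
force: [0.3, -0.0, -0.7]
finger_gap: 0.0921
grip_force: 0.0
t: 24.3
tcp_pos: [0.5057, 0.0642, 0.2817]
tcp_rot: [0.031, 0.95, -0.099, 0.293]
force: [-0.7, -0.7, -0.5]
finger_gap: 0.0918
grip_force: 0.0
crimper frame -0.1542 -0.0603 0.2817 tilt 34.3 ydir z 0.0 yaw -0.208 q [-0.06 -0.48  2.17 -0.11  0.86  1.76]
6 x [-0.0035, -0.0098, 0.0194] [0.0022, 0.0282, -0.0026]
6 x [0.0, -0.0, 0.025] [0.0, 0.0, 0.0]
```

```bash
python3 jog.py '[[0.092,-0.0035,-0.0098,0.0194,0.0022,0.0282,-0.0026],[0.092,-0.0035,-0.0098,0.0194,0.0022,0.0282,-0.0026],[0.092,-0.0035,-0.0098,0.0194,0.0022,0.0282,-0.0026],[0.092,-0.0035,-0.0098,0.0194,0.0022,0.0282,-0.0026],[0.092,-0.0035,-0.0098,0.0194,0.0022,0.0282,-0.0026]]'
python3 jog.py '[[0.092,-0.0035,-0.0098,0.0194,0.0022,0.0282,-0.0026],[0.092,0,0,0,0,0,0],[0.092,0,0,0,0,0,0]]'
python3 - <<'E'
from h import *
import cv2
loc()
m=cam.camera_model("wrist");cv2.imwrite("pics/w5.png",cam.grab_frame("wrist")[:,:,::-1])
o=AN+.0055*F+.0012*L+[0,0,.0695]
print(proj(m,AN+[0,0,.125]),proj(m,AN+[0,0,.03]))
rows(o-.02*axis(-.187,44),pose(-.187,44),6)
E
```

```text
t: 24.8
tcp_pos: [0.5663, 0.1034, 0.2039]
tcp_rot: [0.035, 0.926, -0.087, 0.367]
force: [0.8, -1.1, -0.4]
finger_gap: 0.092
grip_force: 0.0
t: 25.1
tcp_pos: [0.5774, 0.1105, 0.1866]
tcp_rot: [0.035, 0.921, -0.086, 0.378]
force: [0.8, 0.2, 0.5]
finger_gap: 0.092
grip_force: 0.0
crimper frame -0.0935 -0.0002 0.1866 tilt 44.6 ydir z 0.0 yaw -0.186 q [ 0.08 -0.17  2.2  -0.51  0.39  2.24]
[[283.4359821  184.99419199]] [[282.70707295 230.26553244]]
6 x [-0.002, 0.0001, 0.0222] [-0.0002, -0.0021, -0.0]
```

View pics/w5.png

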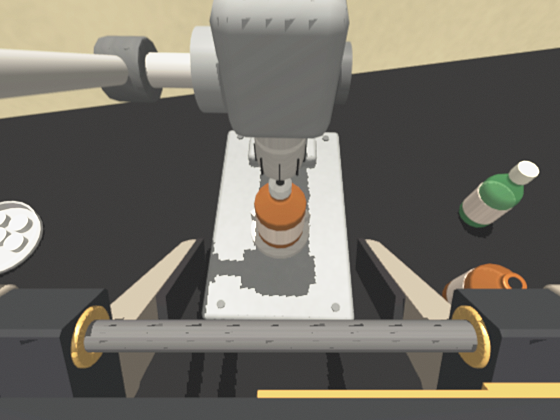

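The wrist view shows the bottle still upright on the anvil, cap at (281,188), the bell raised above it and the lever arm up at left. The hand is aligned to go in.

```bash
python3 jog.py '[[0.092,-0.002,0,0.0222,0,-0.002,0],[0.092,-0.002,0,0.0222,0,-0.002,0],[0.092,-0.002,0,0.0222,0,-0.002,0],[0.092,-0.002,0,0.0222,0,-0.002,0],[0.092,-0.002,0,0.0222,0,-0.002,0]]'
python3 jog.py '[[0.092,-0.002,0,0.0222,0,-0.002,0],[0.092,0,0,0,0,0,0]]'
python3 - <<'E'
from h import *
loc()
rows(AN+.0055*F+.0012*L+[0,0,.0695],pose(-.187,44),4)
E
```

```text
t: 25.65
tcp_pos: [0.648, 0.0967, 0.1009]
tcp_rot: [0.035, 0.922, -0.087, 0.375]
force: [0.5, 0.2, 0.9]
finger_gap: 0.0916
grip_force: 0.0
t: 25.85
tcp_pos: [0.6607, 0.0936, 0.0814]
tcp_rot: [0.035, 0.923, -0.087, 0.372]
force: [0.2, 0.1, -1.0]
finger_gap: 0.0918
grip_force: 0.0
crimper frame -0.0085 0.0004 0.0814 tilt 43.9 ydir z 0.0 yaw -0.189 q [ 0.03  0.24  2.03 -0.93  0.19  2.65]
4 x [0.0005, -0.0001, 0.0046] [0.0003, 0.0003, -0.0002]
```

```bash
python3 jog.py '[[0.092,0.0005,0,0.0046,0,0,0],[0.092,0.0005,0,0.0046,0,0,0],[0.092,0.0005,0,0.0046,0,0,0],[0.092,0.0005,0,0.0046,0,0,0],[0.092,0,0,0,0,0,0]]'
python3 jog.py '[[0.04,0,0,0,0,0,0],[0.04,0,0,0,0,0,0],[0.04,0,0,0,0,0,0],[0.04,0,0,0,0,0,0],[0.04,0,0,0,0,0,0]]' 25
python3 jog.py '[[0.04,0,0,0,0,0,0],[0.04,0,0,0,0,0,0],[0.04,0.001,0,-0.001,0,0,0],[0.04,0.001,0,-0.001,0,0,0],[0.04,0,0,0,0,0,0]]' 25
python3 - <<'E'
from h import *
loc()
rows(AN-.115*F+[0,0,.078],pose(-.187,44),6)
E
```

```text
t: 26.35
tcp_pos: [0.6737, 0.0923, 0.0693]
tcp_rot: [0.034, 0.923, -0.087, 0.372]
force: [-0.1, 0.5, 0.2]
finger_gap: 0.0916
grip_force: 0.0
t: 26.85
tcp_pos: [0.6734, 0.0925, 0.0694]
tcp_rot: [0.034, 0.923, -0.087, 0.372]
force: [0.6, -0.5, 0.2]
finger_gap: 0.0539
grip_force: 0.0
t: 27.35
tcp_pos: [0.6732, 0.0923, 0.0719]
tcp_rot: [0.034, 0.923, -0.087, 0.372]
force: [-1.1, 0.5, -0.4]
finger_gap: 0.0513
grip_force: 25.0
crimper frame 0.004 0.0017 0.0719 tilt 43.9 ydir z -0.001 yaw -0.186 q [ 0.02  0.29  2.   -0.98  0.18  2.69]
6 x [-0.0136, -0.0001, -0.0145] [-0.0001, 0.0003, -0.0002]
```

```bash
python3 jog.py '[[0.04,-0.0136,0,-0.0145,0,0,0],[0.04,-0.0136,0,-0.0145,0,0,0],[0.04,-0.0136,0,-0.0145,0,0,0],[0.04,-0.0136,0,-0.0145,0,0,0],[0.04,-0.0136,0,-0.0145,0,0,0]]'
python3 jog.py '[[0.04,-0.0136,0,-0.0145,0,0,0],[0.04,0,0,0,0,0,0]]'
python3 - <<'E'
from h import *
loc()
st=rows(AN-.15*F-.04*L+[0,0,.20],pose(-.187,44),5)
st=rows([.50,-.15,.20],pose(-.2,44),6,st)
st=rows([.508,-.376,.16],pose(-.3,44.5),8,st)
E
```

```text
t: 27.85
tcp_pos: [0.5751, 0.1109, 0.0771]
tcp_rot: [0.034, 0.923, -0.087, 0.372]
force: [0.1, 0.2, -1.4]
finger_gap: 0.0508
grip_force: 25.0
t: 28.05
tcp_pos: [0.5542, 0.115, 0.0772]
tcp_rot: [0.034, 0.924, -0.086, 0.371]
force: [0.2, 0.1, -0.9]
finger_gap: 0.0511
grip_force: 25.0
crimper frame -0.1172 -0.0006 0.0772 tilt 43.8 ydir z -0.001 yaw -0.185 q [ 0.09  0.03  2.29 -1.18  0.21  2.95]
5 x [0.0122, 0.0077, -0.0224] [-0.0003, 0.0007, 0.0]
6 x [0.0037, 0.0386, 0.0036] [-0.0015, 0.0, 0.0016]
8 x [0.0021, 0.0272, 0.009] [-0.0087, 0.0011, 0.009]
```

```bash
python3 jog.py '[[0.04,0.0122,0.0077,-0.0224,0,0,0],[0.04,0.0122,0.0077,-0.0224,0,0,0],[0.04,0.0122,0.0077,-0.0224,0,0,0],[0.04,0.0122,0.0077,-0.0224,0,0,0],[0.04,0.0122,0.0077,-0.0224,0,0,0]]'
python3 jog.py '[[0.04,0.003,0.03,0.003,0,0,0],[0.04,0.003,0.03,0.003,0,0,0],[0.04,0.003,0.03,0.003,0,0,0],[0.04,0.003,0.03,0.003,0,0,0],[0.04,0.003,0.03,0.003,0,0,0]]'
python3 - <<'E'
from h import *
loc();print(telemetry.state()["tcp_pos"])
st=rows([.50,-.20,.20],pose(-.25,44),8)
E
```

```text
t: 28.55
tcp_pos: [0.52, 0.0843, 0.1926]
tcp_rot: [0.036, 0.923, -0.088, 0.373]
force: [0.7, -0.5, -1.2]
finger_gap: 0.0506
grip_force: 25.0
t: 29.05
tcp_pos: [0.5127, -0.0667, 0.1919]
tcp_rot: [0.036, 0.923, -0.087, 0.373]
force: [0.7, 0.6, -2.0]
finger_gap: 0.0511
grip_force: 25.0
crimper frame -0.1204 -0.187 0.1919 tilt 44.0 ydir z 0.002 yaw -0.191 q [-0.49 -0.51  2.43  0.43  0.51  0.97]
[ 0.51272939 -0.06672556  0.1918686 ]
8 x [0.0021, 0.0166, 0.0007] [-0.0051, -0.0001, 0.0056]
```

Good; on to above the tray.

```bash
python3 jog.py '[[0.04,0.0042,0.033,0.0014,-0.01,0,0.011],[0.04,0.0042,0.033,0.0014,-0.01,0,0.011],[0.04,0.0042,0.033,0.0014,-0.01,0,0.011],[0.04,0.0042,0.033,0.0014,-0.01,0,0.011],[0.04,0,0,0,0,0,0]]'
python3 - <<'E'
from h import *
loc();print(telemetry.state()["tcp_pos"])
st=rows([.508,-.376,.15],pose(-.3,44.5),6)
E
```

```text
t: 29.55
tcp_pos: [0.5002, -0.2024, 0.2004]
tcp_rot: [0.049, 0.919, -0.118, 0.372]
force: [0.5, -0.7, -2.0]
finger_gap: 0.051
grip_force: 25.0
crimper frame -0.1048 -0.3223 0.2004 tilt 44.1 ydir z 0.002 yaw -0.257 q [-0.84 -0.42  2.36  0.69  0.64  0.54]
[ 0.5002211  -0.20239357  0.20038329]
6 x [0.0006, 0.0275, 0.0124] [-0.005, 0.0012, 0.0055]
```

```bash
python3 jog.py '[[0.04,0.0006,0.0275,0.0124,-0.005,0.0012,0.0055],[0.04,0.0006,0.0275,0.0124,-0.005,0.0012,0.0055],[0.04,0.0006,0.0275,0.0124,-0.005,0.0012,0.0055],[0.04,0.0006,0.0275,0.0124,-0.005,0.0012,0.0055],[0.04,0.0006,0.0275,0.0124,-0.005,0.0012,0.0055]]'
python3 jog.py '[[0.04,0.0006,0.0275,0.0124,-0.005,0.0012,0.0055],[0.04,0,0,0,0,0,0],[0.04,0,0,0,0,0,0]]'
python3 - <<'E'
from h import *
loc();print(telemetry.state()["tcp_pos"])
st=rows([.508,-.376,.055],pose(-.3,44),5)
E
```

```text
t: 30.05
tcp_pos: [0.5084, -0.3429, 0.1556]
tcp_rot: [0.053, 0.917, -0.132, 0.373]
force: [0.7, -0.2, -0.2]
finger_gap: 0.0512
grip_force: 25.0
t: 30.35
tcp_pos: [0.5092, -0.3706, 0.147]
tcp_rot: [0.054, 0.916, -0.136, 0.373]
force: [0.7, 0.2, -0.8]
finger_gap: 0.0509
grip_force: 25.0
crimper frame -0.0614 -0.4851 0.147 tilt 44.3 ydir z -0.003 yaw -0.29 q [-1.07  0.02  2.12  0.97  0.64  0.09]
[ 0.50917176 -0.3706068   0.14702355]
5 x [-0.0128, 0.0011, 0.0133] [-0.0014, -0.0011, 0.0005]
```

```bash
python3 jog.py '[[0.04,-0.0128,0.0011,0.0133,-0.0014,-0.001,0.0005],[0.04,-0.0128,0.0011,0.0133,-0.0014,-0.001,0.0005],[0.04,-0.0128,0.0011,0.0133,-0.0014,-0.001,0.0005],[0.04,-0.0128,0.0011,0.0133,-0.0014,-0.001,0.0005],[0.04,-0.0128,0.0011,0.0133,-0.0014,-0.001,0.0005]]'
python3 jog.py '[[0.04,0,0,0,0,0,0],[0.04,0,0,0,0,0,0]]'
python3 - <<'E'
from h import *
loc();print(telemetry.state()["tcp_pos"])
st=rows([.508,-.376,.044],pose(-.3,44),4)
E
```

```text
t: 30.85
tcp_pos: [0.5086, -0.375, 0.0552]
tcp_rot: [0.057, 0.917, -0.138, 0.371]
force: [-0.1, 0.6, -1.6]
finger_gap: 0.0508
grip_force: 25.0
t: 31.05
tcp_pos: [0.5084, -0.3753, 0.0557]
tcp_rot: [0.056, 0.917, -0.138, 0.371]
force: [-0.3, -0.2, -1.2]
finger_gap: 0.0509
grip_force: 25.0
crimper frame -0.0612 -0.4898 0.0557 tilt 44.1 ydir z 0.001 yaw -0.3 q [-1.07  0.23  2.13  1.26  0.54 -0.25]
[ 0.50840358 -0.37529131  0.05567582]
4 x [-0.0021, 0.0002, 0.0021] [-0.0, -0.0003, 0.0003]
```

```bash
python3 jog.py '[[0.04,-0.0021,0,0.0021,0,0,0],[0.04,-0.0021,0,0.0021,0,0,0],[0.04,-0.0021,0,0.0021,0,0,0],[0.04,-0.0021,0,0.0021,0,0,0],[0.04,0,0,0,0,0,0]]'
python3 jog.py '[[0.04,-0.0008,0,0.0008,0,0,0],[0.04,0,0,0,0,0,0]]'
python3 jog.py '[[0.04,-0.0007,0,0.0007,0,0,0],[0.04,0,0,0,0,0,0]]'
```

```text
t: 31.55
tcp_pos: [0.5076, -0.3759, 0.0428]
tcp_rot: [0.056, 0.917, -0.139, 0.371]
force: [0.4, 0.7, -2.6]
finger_gap: 0.0509
grip_force: 25.0
t: 31.75
tcp_pos: [0.508, -0.3763, 0.0424]
tcp_rot: [0.057, 0.916, -0.139, 0.371]
force: [-0.4, -0.0, -1.1]
finger_gap: 0.0512
grip_force: 25.0
t: 31.95
tcp_pos: [0.5084, -0.3765, 0.0423]
tcp_rot: [0.057, 0.916, -0.138, 0.372]
force: [-3.0, 2.8, 6.1]
finger_gap: 0.0512
grip_force: 25.0
```

Contact with the tray floor at the expected height. I release and back out.

```bash
python3 jog.py '[[0.06,0,0,0,0,0,0],[0.06,0,0,0,0,0,0],[0.07,0,0,0,0,0,0],[0.07,0,0,0,0,0,0],[0.07,0,0,0,0,0,0]]'
python3 jog.py '[[0.07,0,0,-0.01,0,0,0],[0.07,0,0,-0.02,0,0,0],[0.07,0,0,-0.03,0,0,0],[0.07,0,0,-0.04,0,0,0],[0.07,0,0,-0.04,0,0,0]]'
python3 jog.py '[[0.07,0.02,0,-0.04,0,0,0],[0.07,0.03,0,-0.03,0,0,0],[0.07,0.03,0,-0.03,0,0,0],[0.07,0,0,0,0,0,0],[0.07,0,0,0,0,0,0]]'
python3 - <<'E'
from h import *
import cv2
w=cam.grab_frame("wrist")[:,:,::-1];s=cam.grab_frame("scene")[140:340,175:365,::-1]
a=cv2.resize(s,(570,600),interpolation=cv2.INTER_CUBIC)[:,:440];b=cv2.resize(w,(360,270))
c=np.zeros((600,800,3),np.uint8);c[:,:440]=a;c[:270,440:]=b;cv2.imwrite("pics/fin.png",c);loc()
E
```

```text
t: 32.45
tcp_pos: [0.5078, -0.3761, 0.0411]
tcp_rot: [0.057, 0.917, -0.139, 0.371]
force: [-1.1, -0.2, 0.6]
finger_gap: 0.0699
grip_force: 0.0
t: 32.95
tcp_pos: [0.4138, -0.3464, 0.142]
tcp_rot: [0.056, 0.917, -0.139, 0.37]
force: [0.5, -1.1, 0.7]
finger_gap: 0.0697
grip_force: 0.0
t: 33.45
tcp_pos: [0.4033, -0.3438, 0.2701]
tcp_rot: [0.058, 0.916, -0.138, 0.371]
force: [-0.5, 0.6, -0.7]
finger_gap: 0.0701
grip_force: 0.0
crimper frame -0.1711 -0.4795 0.2672 tilt 44.0 ydir z -0.001 yaw -0.299 q [-1.3  -0.46  2.25  0.75  1.03  0.27]
```

View pics/fin.png

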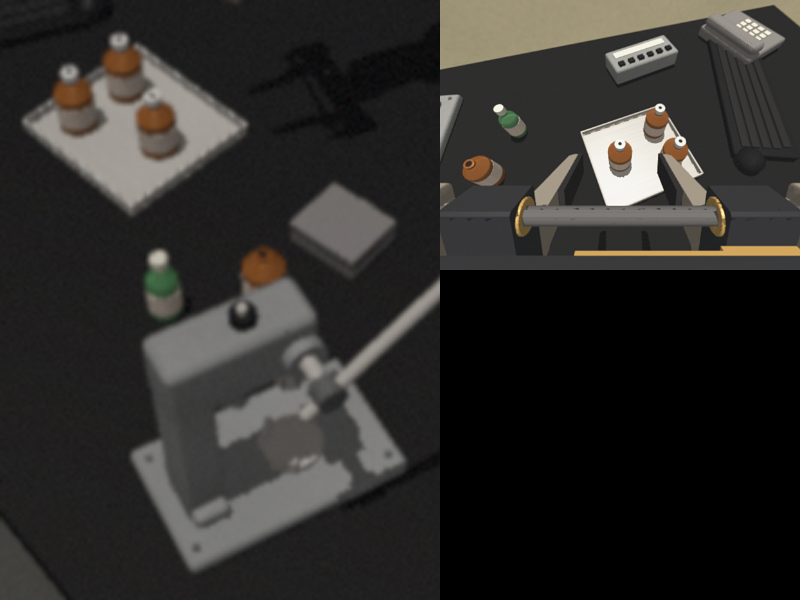

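The picture shows the sealed bottle upright in the tray at (157,125), beside the finished pair at (75,100) and (122,68). The lever is back up in its first position, and the bystanders have not moved.

```bash
python3 -c "
from bench import r, cam, telemetry, hand_in
print(hand_in())"
```

```text
the job is handed in; nothing more can be done
None
```

The bottle went through the full crimp and stands upright in the tray with the two finished bottles; the lever is back home, nothing else was disturbed, and the job was handed in at about 33.5 s.

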